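# Slip the slotted washer onto the clamp stud and close the cam lever

### The arm

A 6-joint arm with a two-finger parallel gripper is mounted at the origin on a cart in front of the work surface, level with it; the furniture and walls round the work are solid. World frame = base frame: x ahead of the robot, y to its left, z up, the work surface at z = 0. Lengths are in m, angles in rad, forces in N, time in s.
With the tool pointing down it reaches from about 0.35 to 0.975 m from the base axis. Payload 4.9 kg.
Tool frame: the origin (TCP) lies midway between the tips of the shut fingers; the grasp point (between the pads) lies 19 mm behind it; z points along the fingers, y is the line along which they close (so a half turn about z gives the same grasp; the last joint's range is limited). The gripper opens to 85 mm and grips with 20 to 120 N. Pads are 22 mm wide; open, the fingers measure 114 mm over their backs; the gripper's body (76 mm by 85 mm) begins 54 mm behind the grasp point. The pads swing forward as they close: fully open they stand 13 mm farther back than shut.
Start: joints at [-1.329, 0.053, 1.613, -0, 1.476, -0.119], TCP at [0.221, -0.585, 0.231] pointing down, gripper open.
Joint ranges: [-3.01, 3.01], [-1.01, 2.22], [0.06, 2.58], [-1.02, 4.17], [0.09, 2.62], [-3.14, 3.14]. Speed limits (rad/s): [2.57, 2.57, 3.14, 3.14, 3.14, 3.14].

### API

Orientations are given as a unit quaternion [w, x, y, z].
In Python, from plant import * gives the robot as it stands.
- The arm moves only by the tool jog_arm, never from a script. Its argument "targets" is a list of rows, each a list of 3 entries, a list of its own where there are three numbers: the shift along the tool's x, y, z in units of 25 mm (1.0 is 25 mm), then the turn, a rotation vector about the tool's x, y, z in units of 8 degrees (1.0 is 8 degrees), then the opening in per cent of the stroke, from 0 (shut) to 100 (fully open). A call has 1 to 8 rows; each row is the pose to reach, as a shift and turn from the pose commanded when the call began, along the tool's axes at that moment; what a row does not reach only later rows make up. A row lasts 1/8 s, in which the tool goes at most 62.5 mm and 10.7 degrees, less where a joint would pass 70% of its speed; a pose out of reach is approached as far as the arm can. A call with a gripper value outside its range is refused whole. The fingers move at their own pace and stop on an object; the grip force is fixed at half the most. Time passes only in rows, so rows that repeat a pose let the fingers close. It gives the time, the measured TCP pose, the force, the opening and the grip force at its end, in the units of the state.
- state(): the state, without advancing time (a new reading comes with each control period).
- grab_frame(name): name is "side" or "top"; returns (picture, depth): 420x560x3 uint8, red, green, blue; 420x560 float32, m along the optical axis (not along the pixel's ray), 0 where there is no reading.
- camera_params(name): a dict with "fovy" (degrees; the focal length in pixels is half the picture's height over the tangent of half this angle, whatever the lens; pixels are square), "cx", "cy" (the principal point, pixels), "dist" ([k1, k2, p1, p2, k3] as OpenCV has them; the pictures are not rectified), "rvec" (rotation vector, rad) and "tvec" (3), from world to camera coordinates, as OpenCV has them. Camera axes: x right, y down, z forward; pixel columns grow to the right and rows downward; lengths in m; the calibration is good to about 2 mm. A picture is of the moment at which its call begins. camera_params takes no time and is no camera call.
- job_done(): hands the job in; it is judged then, once.
The state is a dict: "time": time; "joint_pos": joint angles; "joint_vel": joint speeds; "joint_efforts": joint torques, N m; "tool_pos": TCP position; "tool_rot": TCP orientation; "contact_force": force on the tool from outside, world axes, zero at the start; "ft_torque": the same for the moment, N m; "gripper_width": opening from 0.0 (shut) to 1.0 (fully open); "grasp_force": force on a finger pad.
Only numpy, scipy, OpenCV 4.12 (cv2) and the standard library are available. Lean on these libraries where they do the work, as an engineer would, in place of code of your own. Each camera call takes 0.05 s, during which the arm holds its last target. There are 200 camera calls.

### The job

Clamp the flange in the fixture: pick up the slotted washer by its upright black grip, slide it sideways through its open gap onto the fixture's stud, under the raised cam, until the stud sits at the bottom of the slot, and let go of it lying flat on the flange. Then push the cam lever over and down until it lies level. Leave the other things on the bench where they are.

Things in the scene. Friction and masses are not known exactly. Their poses are not given: they have to be found in the camera images.
- washer: loose slotted washer: a flat steel C-plate 72 mm across and 10 mm thick, 133 mm long with its tail. Origin at the underside, at the centre of the slot's round bottom; z up, +x points out through the open mouth, the tail runs along -x. Starts flat on the bench. Weighs 0.11 to 0.21 kg; its centre of mass is about 30 mm from the origin toward the tail.
- washer_slot (a point): centre of the round bottom of the washer's slot, half-way through its 10 mm thickness; axes as the washer's. The slot is 22 mm wide with parallel sides for 20 mm ahead of this point, then flares to 33 mm at the mouth, 31 mm ahead; the round bottom lies 11 mm behind this point.
- washer_grip (a point): centre of the washer's upright black grip, 78 mm behind the slot centre along -x, 28 mm above the washer's underside; axes as the washer's. The grip is a fin 36 mm long (x), 14 mm thick (y), its faces standing free from 10 mm to 46 mm above the underside; the tail beneath it is also 14 mm wide, so fingers that close along y can straddle both.
- stud (a point): on the axis of the upright steel stud (16 mm diameter, fixed), at the flat top of the flange, 38 mm above the bench. z up; +x is the side toward which the lever leans and falls; the open side for the washer is -x. With the washer in place its slot centre (half-way up) is 5 mm above this point.
- lever (a joint): cam lever hinge, rad: 0 is raised (75 degrees above level, leaning toward +x of the stud), 1.31 is fully down, level, pointing along the stud's +x. Its hinge axis runs along the stud's y, 40 mm above stud. It stays where it is left (stiff, about 0.18 N m, some 2 N at the tip).
- lever_tip (a point): centre of the cam lever's black round grip, 98 mm from the hinge axis; the grip is 20 mm thick and 26 mm long, the bar inward of it 18 mm wide (along the hinge axis) and 10 mm thick. Its height is about 173 mm above the bench when raised, 78 mm when down.
- oil_bottle: bystander, loose: brown dropper bottle with a red cap, 40 mm across and 134 mm tall; origin under its centre. To be left alone.
- jar_1: bystander, loose: grey jar with a black screw lid, 66 mm across and 58 mm tall; origin under its centre. To be left alone.
- deburr_tool: bystander, loose: turned metal hand tool, 84 mm long and 17 mm thick, lying down; origin under its centre. To be left alone.
- tape_roll: bystander, loose: roll of tan tape, 70 mm across and 19 mm tall, lying flat; origin under its centre. To be left alone.
- powder_cup: bystander, loose: small aluminium cup, 54 mm across and 36 mm tall; origin under its centre. To be left alone.
- fixture: the fixed clamping fixture: square steel base 130 x 130 mm, 16 mm high, on it a round aluminium flange 104 mm across with its flat top 38 mm above the bench, and the stud through its centre. Origin at the bench, on the stud's axis; axes as stud's.
- cam (a point): on the stud's axis at the cam's cross pin, 40 mm above stud, axes as its. Two cam discs, 37 mm over both, sit either side of the stud on this pin. With the lever raised their lowest point is 19 mm above the flange, so the 10 mm washer passes beneath with 9 mm to spare; with it down 2 mm are left above the washer. The washer cannot be put on from above over the cams.
- driver_2: bystander, loose: red-handled screwdriver, 184 mm long, 29 mm thick; origin under its centre. To be left alone.
- pencil: bystander, loose: yellow pencil, 136 mm long, 8 mm thick; origin under its centre. To be left alone.
Mind the look-alikes: they are no part of the job. There is more than one size of the fixture; the one meant has the size given above.

How it is judged:
By the outcome, as a careful person would: the job done as asked, in the order asked, and still so for the second after the job is handed in, with the robot touching nothing.
It also fails if it takes over 54 s, if anything falls off the work surface, if the arm or the gripper's body presses on something with over 40 N, if the wrist force passes 120 N, or if a joint passes its speed limit or range.

## Working session

There is one attempt and no reset: what is moved stays moved. The work goes in short steps, Python scripts to look and compute and a tool call to move; the robot and the scene stay as the last step left them, time stands still between calls to the robot, and variables do not carry over. Pictures are saved under pics/ and viewed, at most 10 in all, crops included, and the job is handed in when it is done.

Besides the shell and the picture viewer there is one more tool, called after "Call:" as name([rows], argument=value, ...), one row to a line, values as JSON. jog_arm: Moves the arm, as the interface text tells. Its arguments: {"type":"object","properties":{"targets":{"type":"array"}},"required":["targets"]}

```bash
mkdir -p pics; ls; python3 - <<'E'
from plant import *
import cv2,numpy as np
for n in("side","top"):
    p,d=grab_frame(n); cv2.imwrite(f"pics/{n}0.png",p[:,:,::-1]); np.savez(f"{n}0.npz",p=p,d=d)
    print(n,camera_params(n))
print(state())
E
```

```text
pics
side {'fovy': 50.39691512635476, 'cx': 278.8787922473075, 'cy': 210.6748618947025, 'dist': array([-0.13801679,  0.        ,  0.        ,  0.        ,  0.        ]), 'rvec': array([-0.02666975, -2.74182435,  1.50768251]), 'tvec': array([0.52883395, 0.09787956, 1.26798117])}
top {'fovy': 57.52946102798907, 'cx': 281.30455078875167, 'cy': 210.20223002409062, 'dist': array([0.00578335, 0.        , 0.        , 0.        , 0.        ]), 'rvec': array([ 2.20294208, -2.20135635,  0.08428663]), 'tvec': array([-0.03540522,  0.54819052,  1.16837403])}
{'time': 0.1, 'joint_pos': array([-1.32903652e+00,  5.33115889e-02,  1.61420321e+00, -2.03331472e-06,
        1.47595985e+00, -1.18982661e-01]), 'joint_vel': array([-0.00109962,  0.00113272, -0.00397102, -0.00074596, -0.00023501,
       -0.00114817]), 'joint_efforts': array([ 6.10721713e-05, -3.94901133e+01, -3.71364319e+01, -1.06621492e-04,
        3.87253094e-03,  2.59578918e-06]), 'tool_pos': array([ 0.22047758, -0.58420828,  0.23014529]), 'tool_rot': array([-9.39159978e-04,  9.83776710e-01,  1.79394813e-01, -5.87401304e-05]), 'contact_force': array([0.5688731 , 0.38617029, 0.07465208]), 'ft_torque': array([ 0.00839736, -0.0032921 , -0.00919136]), 'grasp_force': 0.0, 'gripper_width': 1.0033157412726141}
```

View pics/top0.png

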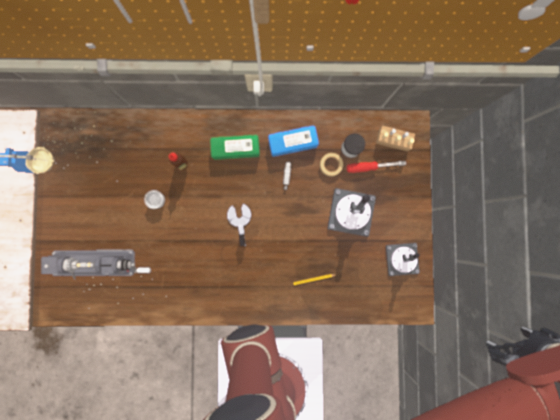

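View pics/side0.png

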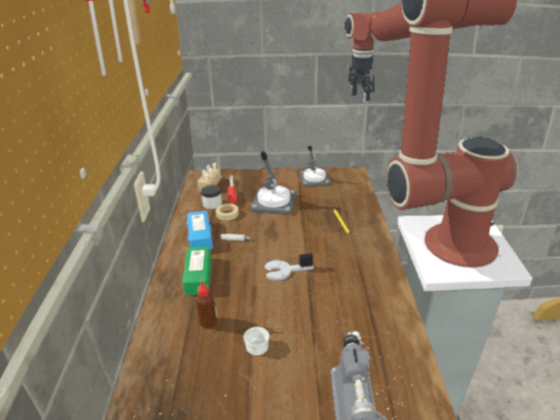

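The top view shows the washer at about (239,222), mouth up and grip at (241,240). The large fixture is at (353,212) and the small look-alike at (404,260). The side view agrees: washer at (285,268), large fixture at (273,197).

```bash
cat > h.py <<'E'
import numpy as np,cv2
from plant import *
from scipy.spatial.transform import Rotation as R
def cam(n):
    c=camera_params(n);f=210/np.tan(np.radians(c['fovy'])/2)
    return np.array([[f,0,c['cx']],[0,f,c['cy']],[0,0,1]]),c['dist'],R.from_rotvec(c['rvec']).as_matrix(),c['tvec']
def ray(n,uv):
    K,D,M,t=cam(n);q=cv2.undistortPoints(np.array(uv,float).reshape(-1,1,2),K,D)[:,0]
    return -M.T@t,np.c_[q,np.ones(len(q))]@M
def onz(n,uv,z):
    o,v=ray(n,uv);return o+v*((z-o[2])/v[:,2])[:,None]
def cloud(n,d):
    vv,uu=np.mgrid[0:420,0:560];o,v=ray(n,np.c_[uu.ravel(),vv.ravel()])
    return (o+v*d.reshape(-1,1)).reshape(420,560,3)
def proj(n,P):
    K,D,M,t=cam(n);return cv2.projectPoints(np.array(P,float).reshape(-1,1,3),M,t,K,D)[0][:,0]
E
python3 - <<'E'
from h import *
t=np.load('top0.npz');p,d=t['p'],t['d'];X=cloud('top',d)
a=p[195:255,215:265];b=p[180:245,322:384]
cv2.imwrite('pics/w.png',np.hstack([cv2.resize(a[:,:,::-1],(400,480),interpolation=2),cv2.resize(b[:,:,::-1],(400,480),interpolation=2)]))
# washer: steel bright
hsv=cv2.cvtColor(p,cv2.COLOR_RGB2HSV)
m=np.zeros((420,560),bool);m[200:250,222:258]=1
st=m&(hsv[...,1]<60)&(hsv[...,2]>110); bl=m&(p.max(2)<50)
for k,z in((st,.01),(bl,.046)):
    v,u=np.nonzero(k);c=np.c_[u,v];P=onz('top',c,z);print(k.sum(),c.mean(0),P.mean(0),P.min(0),P.max(0),np.median(X[k],0))
    print(cv2.minAreaRect(c.astype(np.float32)))
for y in((180,245),(322,384)):pass
f=np.zeros((420,560),bool);f[180:245,322:384]=1
for lo,hi in((.010,.022),(.03,.045),(.085,.12),(.12,.2)):
    k=f&(X[...,2]>lo)&(X[...,2]<hi);Q=X[k];print(lo,k.sum(),Q.mean(0),Q.min(0),Q.max(0))
    if lo==.03 or lo==.01:
        q=(Q[:,:2]*1000).astype(np.float32);print(cv2.minAreaRect(q),cv2.minEnclosingCircle(q))
E
```

```text
449 [239.16035635 217.62806236] [0.52534502 0.09557076 0.01      ] [0.44073789 0.05894144 0.01      ] [0.56771521 0.13334745 0.01      ] [0.52719257 0.09264485 0.0089288 ]
((239.0, 224.5), (41.0, 24.0), 90.0)Traceback (most recent call last):
  File "<stdin>", line 10, in <module>
  File "h.py", line 11, in onz
    o,v=ray(n,uv);return o+v*((z-o[2])/v[:,2])[:,None]
        ~~~^^^^^^
  File "h.py", line 8, in ray
    K,D,M,t=cam(n);q=cv2.undistortPoints(np.array(uv,float).reshape(-1,1,2),K,D)[:,0]
                     ~~~~~~~~~~~~~~~~~~~^^^^^^^^^^^^^^^^^^^^^^^^^^^^^^^^^^^^^^^^
cv2.error: OpenCV(4.12.0) /io/opencv/modules/calib3d/src/undistort.dispatch.cpp:347: error: (-215:Assertion failed) CV_IS_MAT(_src) && CV_IS_MAT(_dst) && (_src->rows == 1 || _src->cols == 1) && (_dst->rows == 1 || _dst->cols == 1) && _src->cols + _src->rows - 1 == _dst->rows + _dst->cols - 1 && (CV_MAT_TYPE(_src->type) == CV_32FC2 || CV_MAT_TYPE(_src->type) == CV_64FC2) && (CV_MAT_TYPE(_dst->type) == CV_32FC2 || CV_MAT_TYPE(_dst->type) == CV_64FC2) in function 'cvUndistortPointsInternal'
```

View pics/w.png

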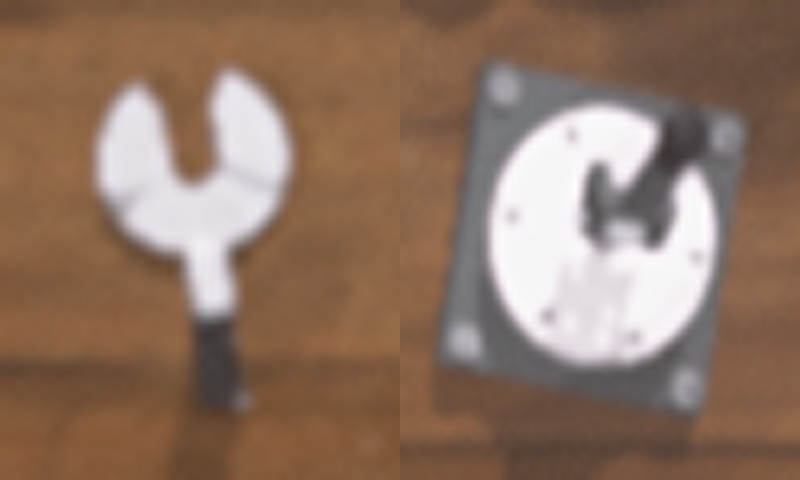

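The crop confirms it: the washer mouth points to about +x with its fin at the robot side. The fixture square is turned about 12° clockwise, with the lever leaning up and to the right, so the open side faces the robot.

```bash
python3 - <<'E'
from h import *
S=state();Rt=R.from_quat(np.roll(S['tool_rot'],-1));print('tool',S['tool_pos'],Rt.as_matrix().round(3).tolist())
for n,wb,fb in(('top',(200,250,222,258),(180,245,322,384)),('side',(250,288,258,320),(145,215,245,300))):
    t=np.load(n+'0.npz');p,d=t['p'],t['d'];X=cloud(n,d)
    hsv=cv2.cvtColor(p,cv2.COLOR_RGB2HSV)
    m=np.zeros((420,560),bool);m[wb[0]:wb[1],wb[2]:wb[3]]=1
    g=m&(p.max(2)<80)&(X[...,2]>.02)
    w=m&(X[...,2]>.004)&(X[...,2]<.02)&(hsv[...,1]<70)&(hsv[...,2]>100)
    for k in(g,w):
        Q=X[k];print(n,'washer',k.sum(),Q.mean(0).round(4),Q.min(0).round(3),Q.max(0).round(3))
        if k.sum()>5:print(cv2.minAreaRect((Q[:,:2]*1000).astype(np.float32)),cv2.minEnclosingCircle((Q[:,:2]*1000).astype(np.float32)))
    q=X[w][:,:2];q=q[q[:,0]>.50];print('disc',cv2.minEnclosingCircle((q*1000).astype(np.float32)))
    f=np.zeros((420,560),bool);f[fb[0]:fb[1],fb[2]:fb[3]]=1
    for lo,hi in((.012,.020),(.034,.042),(.07,.1),(.1,.15),(.155,.2)):
        k=f&(X[...,2]>lo)&(X[...,2]<hi);Q=X[k]
        if k.sum()<4: continue
        q=(Q[:,:2]*1000).astype(np.float32);print(n,lo,k.sum(),Q.mean(0).round(4),cv2.minAreaRect(q),cv2.minEnclosingCircle(q))
# slot gap: per-column of steel via base corners (crop pixel -> full)
c=np.array([(490,65),(745,120),(700,410),(440,355)],float);c[:,0]=(c[:,0]-400)/6.452+322;c[:,1]=c[:,1]/7.385+180
P=onz('top',c-.5,.016);print(P.round(4),P.mean(0));e=P[0]-P[3]+P[1]-P[2];print('yaw fix',np.degrees(np.arctan2(e[1],e[0])),np.linalg.norm(np.diff(P,axis=0),axis=1))
w=np.array([(193,158),(218,340),(180,85),(213,318)],float)/8+[215,195]-.5
for a,z in zip(w,(.01,.046,.01,.01)):print(onz('top',[a],z).round(4))
E
```

```text
tool [ 0.22047758 -0.58420828  0.23014529] [[0.936, 0.353, -0.0], [0.353, -0.936, 0.002], [0.0, -0.002, -1.0]]
top washer 39 [0.4554 0.0824 0.0753] [ 0.442 -0.012  0.038] [0.481 0.09  1.198]
((461.1698913574219, 38.74907302856445), (27.40053939819336, 104.78636932373047), 6.869444847106934) ((461.51849365234375, 38.79106521606445), 54.06715774536133)
top washer 356 [0.5243 0.0952 0.0096] [0.441 0.059 0.004] [0.565 0.134 0.016]
((511.6830139160156, 81.67193603515625), (123.34501647949219, 70.35813903808594), 33.65262985229492) ((502.58648681640625, 93.34159851074219), 63.91835021972656)
disc ((536.6455688476562, 97.29193115234375), 37.979583740234375)
top 0.012 667 [ 0.539  -0.2464  0.0158] ((542.5568237304688, -253.56100463867188), (130.19825744628906, 129.54327392578125), 79.1080322265625) ((542.0640869140625, -253.84275817871094), 88.98602294921875)
top 0.034 657 [ 0.5383 -0.2491  0.0379] ((542.4287719726562, -253.40672302246094), (100.89473724365234, 101.77850341796875), 79.38948822021484) ((542.7548217773438, -253.5699462890625), 51.91668701171875)
top 0.07 66 [ 0.5473 -0.2478  0
[... 1741 characters left out ...]
.5564 -0.2483  0.1223] ((551.4497680664062, -250.76840209960938), (32.019378662109375, 28.650022506713867), 37.73750686645508) ((551.2207641601562, -249.2296142578125), 19.50737190246582)
side 0.155 62 [ 0.5718 -0.2513  0.1733] ((571.8229370117188, -253.10983276367188), (18.477338790893555, 20.998506546020508), 88.18643951416016) ((571.5452880859375, -254.0986328125), 11.346884727478027)
[[ 0.6167 -0.2036  0.016 ]
 [ 0.5937 -0.3269  0.016 ]
 [ 0.4716 -0.3036  0.016 ]
 [ 0.4946 -0.1786  0.016 ]] [ 0.5441417  -0.25319398  0.016     ]
yaw fix -11.205582750705117 [0.12544651 0.12434038 0.12703694]
[[0.5358 0.0973 0.01  ]]
[[0.4659 0.0842 0.046 ]]
[[0.5642 0.1025 0.01  ]]
[[0.4739 0.0892 0.01  ]]
```

```bash
cat >> h.py <<'E'
def row(pos,yaw,base=None):
    """shift/turn (jog units) to TCP pos, tool down with x axis at yaw deg"""
    S=state();p0=S['tool_pos'];R0=R.from_quat(np.roll(S['tool_rot'],-1))
    a=np.radians(yaw);T=R.from_matrix(np.array([[np.cos(a),np.sin(a),0],[np.sin(a),-np.cos(a),0],[0,0,-1]]))
    print(round(S['time'],2),(R0.inv().apply(np.array(pos)-p0)/.025).round(2).tolist(),((R0.inv()*T).as_rotvec(degrees=True)/8).round(2).tolist())
E
python3 -c "
from h import *
row([.459,.089,.12],7)"
```

```text
0.1 [18.43, -21.82, 4.45] [-0.01, 0.0, 1.71]
```

Call:
jog_arm([
  [[9.2, -10.9, 1], [0, 0, 0.85], 100],
  [[18.4, -21.8, 4.4], [0, 0, 1.7], 100],
  [[18.4, -21.8, 4.4], [0, 0, 1.7], 100],
  [[18.4, -21.8, 4.4], [0, 0, 1.7], 100],
  [[18.4, -21.8, 4.4], [0, 0, 1.7], 100],
  [[18.4, -21.8, 4.4], [0, 0, 1.7], 100],
  [[18.4, -21.8, 4.4], [0, 0, 1.7], 100],
  [[18.4, -21.8, 4.4], [0, 0, 1.7], 100],
])

```text
time: 1.1
tool_pos: [0.3856, -0.1169, 0.1564]
tool_rot: [0.0, 0.998, 0.061, 0.0]
contact_force: [0.9, -0.7, -0.3]
gripper_width: 0.997
grasp_force: 0.0
```

```bash
python3 -c "
from h import *
row([.459,.089,.12],7);row([.459,.089,.11],7)"
```

```text
1.1 [3.92, -7.81, 1.45] [0.0, -0.0, 0.01]
1.1 [3.92, -7.81, 1.85] [0.0, -0.0, 0.01]
```

Call:
jog_arm([
  [[3.8, -7.6, 1.4], [0, 0, 0], 100],
  [[3.8, -7.6, 1.4], [0, 0, 0], 100],
  [[3.8, -7.6, 1.4], [0, 0, 0], 100],
  [[3.8, -7.6, 1.4], [0, 0, 0], 100],
  [[3.8, -7.6, 1.4], [0, 0, 0], 100],
  [[3.8, -7.6, 1.4], [0, 0, 0], 100],
])

```text
time: 1.85
tool_pos: [0.4561, 0.0808, 0.1216]
tool_rot: [0.0, 0.998, 0.062, -0.0]
contact_force: [-0.4, -0.0, -0.4]
gripper_width: 0.999
grasp_force: 0.0
```

```bash
python3 - <<'E'
from h import *
row([.459,.089,.12],7);row([.459,.089,.010],7)
p,d=grab_frame('side');S=state()
uv=proj('side',[[.459,.089,.046],S['tool_pos']]);print(uv,S['tool_pos'])
cv2.imwrite('pics/s1.png',cv2.resize(p[170:290,230:370,::-1],(700,600),interpolation=2))
E
```

```text
1.85 [0.16, -0.31, 0.07] [0.0, 0.0, 0.01]
1.85 [0.16, -0.31, 4.47] [0.0, 0.0, 0.01]
[[305.48717325 254.98617737]
 [306.80224192 229.38888706]] [0.45619207 0.08047994 0.12184452]
```

View pics/s1.png

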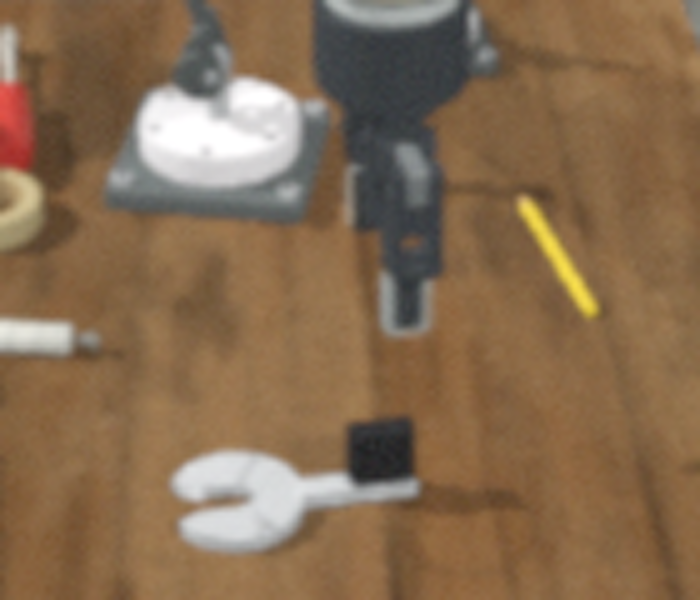

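The gripper is above the fin. The fin's top is at crop (380,425), matching the prediction, so I'll descend and close.

Call:
jog_arm([
  [[0.15, -0.3, 0.5], [0, 0, 0], 100],
  [[0.15, -0.3, 2.5], [0, 0, 0], 100],
  [[0.15, -0.3, 4.4], [0, 0, 0], 100],
  [[0.15, -0.3, 4.4], [0, 0, 0], 60],
  [[0.15, -0.3, 4.4], [0, 0, 0], 5],
  [[0.15, -0.3, 4.4], [0, 0, 0], 5],
  [[0.15, -0.3, 4.4], [0, 0, 0], 5],
  [[0.15, -0.3, 4.4], [0, 0, 0], 5],
])

```text
time: 2.9
tool_pos: [0.461, 0.0893, 0.014]
tool_rot: [0.0, 0.998, 0.062, 0.002]
contact_force: [-0.7, -1.0, 8.0]
gripper_width: 0.152
grasp_force: 59.6
```

Call:
jog_arm([
  [[0, 0, -0.8], [0, 0, 0], 5],
  [[0, 0, -2.4], [0, 0, 0], 5],
  [[0, 0, -4], [0, 0, 0], 5],
  [[0, 0, -4], [0, 0, 0], 5],
  [[0, 0, -4], [0, 0, 0], 5],
])

```text
time: 3.52
tool_pos: [0.4582, 0.0893, 0.1105]
tool_rot: [-0.0, 0.998, 0.062, -0.001]
contact_force: [-0.5, -0.1, -1.8]
gripper_width: 0.156
grasp_force: 58.6
```

```bash
python3 - <<'E'
from h import *
row([.378,-.2204,.1],-11)
E
```

```text
3.52 [-4.71, 11.9, 0.43] [0.0, 0.01, 2.26]
```

Call:
jog_arm([
  [[-1, 1.5, 0], [0, 0, 0.3], 5],
  [[-2.5, 3.5, 0], [0, 0, 0.8], 5],
  [[-3.6, 5.5, 0.1], [0, 0, 1.3], 5],
  [[-4.2, 7.5, 0.2], [0, 0, 1.7], 5],
  [[-4.7, 9.5, 0.3], [0, 0, 2.1], 5],
  [[-4.7, 11, 0.4], [0, 0, 2.26], 5],
  [[-4.7, 11.9, 0.4], [0, 0, 2.26], 5],
  [[-4.7, 11.9, 0.4], [0, 0, 2.26], 5],
])

```text
time: 4.53
tool_pos: [0.3779, -0.2205, 0.0996]
tool_rot: [-0.001, 0.995, -0.097, -0.002]
contact_force: [-0.1, 0.7, -1.9]
gripper_width: 0.154
grasp_force: 59.2
```

```bash
python3 - <<'E'
from h import *
row([.378,-.2204,.1],-11);row([.378,-.2204,.056],-11)
S=state();print(S['tool_pos'],S['contact_force'],S['gripper_width'])
out=[]
for n,c in(('top',(180,300,310,420)),('side',(140,250,220,340))):
    p,d=grab_frame(n);np.savez(n+'2.npz',p=p,d=d);X=cloud(n,d)
    out.append(cv2.resize(p[c[0]:c[1],c[2]:c[3],::-1],(400,400),interpolation=2))
    m=(X[...,2]>.07)&(X[...,2]<.115)&(X[...,0]>.40)&(X[...,0]<.5)&(abs(X[...,1]+.24)<.07)
    Q=X[m];q=(Q[:,:2]*1000).astype(np.float32);print(n,m.sum(),Q.mean(0),cv2.minEnclosingCircle(q),cv2.minAreaRect(q))
    A=np.c_[Q[:,:2],np.ones(len(Q))];print('plane',np.linalg.lstsq(A,Q[:,2],rcond=None)[0])
cv2.imwrite('pics/s2.png',np.hstack(out))
E
```

```text
4.53 [0.0, -0.01, -0.02] [-0.02, 0.03, -0.02]
4.53 [0.01, -0.0, 1.74] [-0.02, 0.03, -0.02]
[ 0.37791751 -0.22054487  0.09956453] [-0.14771377  0.73439672 -1.94759748] 0.15443671445734938
top 388 [ 0.44457807 -0.23391318  0.09424606] ((441.5407409667969, -233.84523010253906), 43.44981384277344) ((449.5678405761719, -232.6074676513672), (68.37252807617188, 78.28300476074219), 35.579307556152344)
plane [-0.01005637  0.00290868  0.09939728]
side 255 [ 0.44746479 -0.22742159  0.09374798] ((443.40374755859375, -233.4628143310547), 46.08982849121094) ((442.6887512207031, -228.48165893554688), (72.51087951660156, 85.45643615722656), 77.1939468383789)
plane [-0.02303104 -0.0065565   0.10256247]
```

View pics/s2.png

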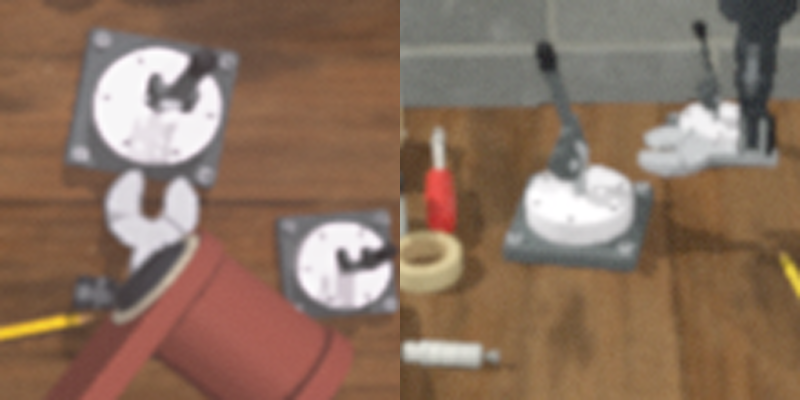

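The washer is held flat (top at z≈0.094), mouth at crop (150,185) facing the flange at (155,105). Next I'll measure its centre relative to the stud in the top view.

```bash
python3 - <<'E'
from h import *
u=np.array([.9816,-.1908]);v=np.array([.1908,.9816]);tcp=np.array([.3779,-.2205])
for n,st in(('top',(.5426,-.2535)),('side',(.5455,-.2512))):
    t=np.load(n+'2.npz');p,d=t['p'],t['d'];X=cloud(n,d);hsv=cv2.cvtColor(p,cv2.COLOR_RGB2HSV)
    m=(X[...,2]>.08)&(X[...,2]<.105)&(X[...,0]>.42)&(X[...,0]<.51)&(abs(X[...,1]+.235)<.06)&(hsv[...,1]<70)&(hsv[...,2]>100)
    q=X[m][:,:2]-tcp;a=np.c_[q@u,q@v]
    a=a[(a[:,0]>.05)];print(n,len(a),a.min(0),a.max(0),cv2.minEnclosingCircle((a*1000).astype(np.float32)))
    for lo in np.arange(.06,.116,.006):
        b=np.sort(a[(a[:,0]>lo)&(a[:,0]<lo+.006),1])*1000
        if len(b)<3:continue
        i=np.argmax(np.diff(b));print(round(lo*1000),b[0].round(1),b[i:i+2].round(1),b[-1].round(1))
    s=np.array(st)-tcp;print('stud',s@u,s@v)
E
```

```text
top 323 [ 0.05004424 -0.03837683] [0.10454857 0.03380923] ((74.2452163696289, -2.2801766395568848), 36.54541778564453)
60 -35.0 [-5.3 -1.9] 31.9
66 -37.0 [-11.5   8.1] 33.6
72 -35.4 [-11.8   9.1] 33.8
78 -38.4 [-13.2  10. ] 33.4
84 -33.9 [-13.3  10.8] 32.0
90 -33.4 [-13.4   9. ] 29.1
96 -27.8 [-15.5  13.2] 24.5
102 -21.6 [-16.6  14.1] 17.1
stud 0.16796591999999996 -0.0009680400000000133
side 204 [ 0.05023593 -0.03261462] [0.10817362 0.04036915] ((80.16342163085938, 3.334846019744873), 38.497291564941406)
60 -28.6 [-11.4  -1.5] 35.7
66 -31.7 [-5.9 12.7] 38.6
72 -31.6 [-7.9 14.2] 38.9
78 -31.7 [-8.8  9.8] 40.4
84 -29.0 [-6.7 10.1] 40.0
90 -32.6 [-4.9 12.8] 35.3
96 -23.2 [-9.6 10.2] 28.9
102 -26.2 [-12.6  17. ] 28.7
stud 0.17037371999999995 0.0018429600000000135
```

Call:
jog_arm([
  [[0, 0, 1], [0, 0, 0], 5],
  [[0, 0, 1.68], [0, 0, 0], 5],
  [[0, 0, 1.68], [0, 0, 0], 5],
  [[0.8, 0, 1.68], [0, 0, 0], 5],
  [[1.5, 0, 1.68], [0, 0, 0], 5],
  [[2, 0, 1.68], [0, 0, 0], 5],
  [[2, 0, 1.68], [0, 0, 0], 5],
  [[2, 0, 1.68], [0, 0, 0], 5],
])

```text
time: 5.62
tool_pos: [0.4279, -0.2297, 0.0597]
tool_rot: [-0.0, 0.995, -0.096, -0.0]
contact_force: [0.1, 0.1, -2.2]
gripper_width: 0.153
grasp_force: 59.1
```

```bash
python3 - <<'E'
from h import *
S=state();print(S['tool_pos'],S['contact_force'])
u=np.array([.9816,-.1908]);v=np.array([.1908,.9816]);tcp=S['tool_pos'][:2]
out=[]
for n,c in(('top',(180,260,320,400)),('side',(140,220,240,320))):
    p,d=grab_frame(n);X=cloud(n,d);out.append(cv2.resize(p[c[0]:c[1],c[2]:c[3],::-1],(400,400),interpolation=2))
    m=(X[...,2]>.046)&(X[...,2]<.062);q=X[m][:,:2]-tcp;a=np.c_[q@u,q@v];k=(a[:,0]>.05)&(a[:,0]<.12)&(abs(a[:,1])<.05);print(n,k.sum(),cv2.minEnclosingCircle((a[k]*1000).astype(np.float32)),np.median(X[m][k],0))
cv2.imwrite('pics/s3.png',np.hstack(out))
E
```

```text
[ 0.42791151 -0.22969315  0.05973984] [ 0.05483209  0.08760862 -2.15564621]
top 254 ((76.33524322509766, -0.03888183459639549), 35.962982177734375) [ 0.50193184 -0.23412701  0.05492678]
side 211 ((80.02277374267578, 1.6940524578094482), 38.4082145690918) [ 0.50554351 -0.23457225  0.05518255]
```

View pics/s3.png

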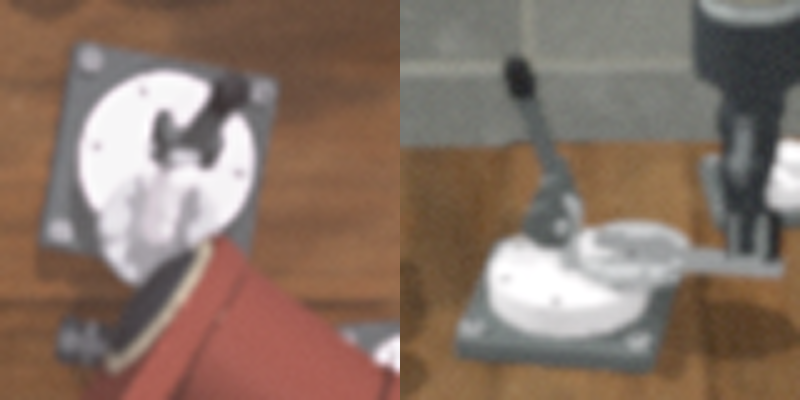

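The washer's front is over the flange with its mouth toward the stud, and its top is at z≈0.055. I'll lower it slightly, then slide in.

Call:
jog_arm([
  [[0, 0.03, 0.12], [0, 0, 0], 5],
  [[0.4, 0.03, 0.12], [0, 0, 0], 5],
  [[0.8, 0.03, 0.12], [0, 0, 0], 5],
  [[1.2, 0.03, 0.12], [0, 0, 0], 5],
  [[1.4, 0.03, 0.12], [0, 0, 0], 5],
  [[1.5, 0.03, 0.12], [0, 0, 0], 5],
  [[1.6, 0.03, 0.12], [0, 0, 0], 5],
  [[1.6, 0.03, 0.12], [0, 0, 0], 5],
])

```text
time: 6.72
tool_pos: [0.4675, -0.2383, 0.0568]
tool_rot: [-0.0, 0.995, -0.096, -0.0]
contact_force: [0.1, -0.1, -1.9]
gripper_width: 0.156
grasp_force: 59.1
```

Call:
jog_arm([
  [[0.05, 0, 0], [0, 0, 0], 5],
  [[0.1, 0, 0], [0, 0, 0], 5],
  [[0.1, 0, 0], [0, 0, 0], 5],
])

```text
time: 7.1
tool_pos: [0.4699, -0.2389, 0.0569]
tool_rot: [0.0, 0.995, -0.096, 0.0]
contact_force: [0.0, 0.3, -1.8]
gripper_width: 0.158
grasp_force: 59.1
```

Call:
jog_arm([
  [[0.05, 0, 0], [0, 0, 0], 5],
  [[0.1, 0, 0], [0, 0, 0], 5],
  [[0.1, 0, 0], [0, 0, 0], 5],
])

```text
time: 7.48
tool_pos: [0.4723, -0.2393, 0.0568]
tool_rot: [-0.0, 0.995, -0.096, -0.0]
contact_force: [-1.0, 0.6, -1.9]
gripper_width: 0.157
grasp_force: 59.2
```

Call:
jog_arm([
  [[0.04, 0, 0], [0, 0, 0], 5],
  [[0.08, 0, 0], [0, 0, 0], 5],
  [[0.08, 0, 0], [0, 0, 0], 5],
])

```text
time: 7.85
tool_pos: [0.4727, -0.239, 0.0562]
tool_rot: [-0.001, 0.995, -0.096, -0.002]
contact_force: [-6.2, 2.2, 1.1]
gripper_width: 0.151
grasp_force: 59.6
```

Call:
jog_arm([
  [[-0.12, 0, 0], [0, 0, 0], 5],
  [[-0.12, 0, 0.06], [0, 0, 0], 5],
  [[-0.12, 0, 0.12], [0, 0, 0], 5],
  [[-0.12, 0, 0.16], [0, 0, 0], 5],
  [[-0.12, 0, 0.16], [0, 0, 0], 5],
])

```text
time: 8.48
tool_pos: [0.4714, -0.2391, 0.0527]
tool_rot: [-0.0, 0.995, -0.096, -0.0]
contact_force: [-0.9, 0.3, -2.3]
gripper_width: 0.153
grasp_force: 59.2
```

Call:
jog_arm([
  [[0, 0, 0.04], [0, 0, 0], 5],
  [[0, 0, 0.08], [0, 0, 0], 5],
  [[0, 0, 0.08], [0, 0, 0], 5],
])

```text
time: 8.85
tool_pos: [0.472, -0.2395, 0.052]
tool_rot: [0.0, 0.995, -0.096, 0.001]
contact_force: [-3.4, 1.6, 5.2]
gripper_width: 0.155
grasp_force: 60.3
```

Call:
jog_arm([
  [[0, 0, 0.05], [0, 0, 0], 30],
  [[0, 0, 0.05], [0, 0, 0], 60],
  [[0, 0, 0.05], [0, 0, 0], 60],
  [[0, 0, 0.0], [0, 0, 0], 60],
  [[0, 0, -1], [0, 0, 0], 60],
  [[0, 0, -2.5], [0, 0, 0], 60],
  [[0, 0, -4], [0, 0, 0], 60],
  [[-0.5, 0, -5], [0, 0, 0], 60],
])

```text
time: 9.85
tool_pos: [0.46, -0.2372, 0.1783]
tool_rot: [0.001, 0.995, -0.096, 0.001]
contact_force: [0.2, -0.3, -0.2]
gripper_width: 0.599
grasp_force: 0.0
```

```bash
python3 - <<'E'
from h import *
S=state();print(S['tool_pos'],S['contact_force'],S['gripper_width'])
u=np.array([.9816,-.1908]);v=np.array([.1908,.9816]);out=[]
for n,c,st in(('top',(180,260,320,400),(.5426,-.2535)),('side',(140,220,240,320),(.5455,-.2512))):
    p,d=grab_frame(n);X=cloud(n,d);out.append(cv2.resize(p[c[0]:c[1],c[2]:c[3],::-1],(400,400),interpolation=2))
    q=X[...,:2]-st;a=np.stack([q@u,q@v],-1)
    m=(X[...,2]>.0435)&(X[...,2]<.053)&(np.hypot(a[...,0],a[...,1])<.048);print(n,m.sum(),cv2.minEnclosingCircle((a[m]*1000).astype(np.float32)),np.median(X[m],0))
    t=(X[...,2]>.15)&(np.hypot(a[...,0]-.025,a[...,1])<.03);print('tip',np.median(X[t],0),np.median(a[t],0))
cv2.imwrite('pics/s4.png',np.hstack(out))
E
```

```text
[ 0.45996125 -0.23721906  0.1783215 ] [ 0.23731615 -0.29195699 -0.22690838] 0.5986869005924835
top 252 ((-4.147359848022461, -0.28880465030670166), 43.360923767089844) [ 0.52919964 -0.24433715  0.04778696]
tip [ 0.56869536 -0.2555951   0.18111144] [0.02571688 0.00169578]
side 162 ((-5.443854331970215, 2.2646257877349854), 41.20487976074219) [ 0.53525164 -0.23872534  0.04819909]
tip [ 0.57041576 -0.25048296  0.17308952] [0.02434886 0.00535254]
```

View pics/s4.png

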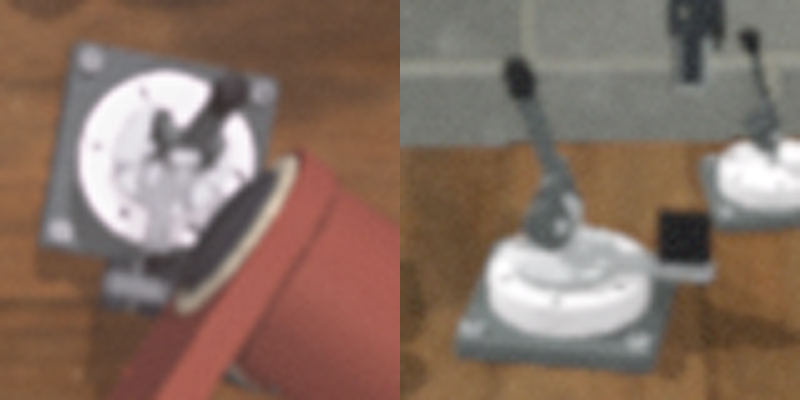

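The washer lies flat on the flange (top z≈0.048) with the stud in the slot. The lever is still raised, its tip near side crop (518,75). Next is the lever.

Call:
jog_arm([
  [[0, -0.05, 0], [0, 0, 0], 0],
  [[0.8, -0.05, 0.1], [0, 0, 0], 0],
  [[1.7, -0.05, 0.3], [0, 0, 0], 0],
  [[2.54, -0.05, 0.4], [0, 0, 0], 0],
  [[2.54, -0.05, 0.4], [0, 0, 0], 0],
  [[2.54, -0.05, 0.4], [0, 0, 0], 0],
])

```text
time: 10.7
tool_pos: [0.5208, -0.2471, 0.1643]
tool_rot: [-0.001, 0.995, -0.096, -0.001]
contact_force: [0.3, 0.4, -0.2]
gripper_width: 0.0
grasp_force: 0.0
```

Call:
jog_arm([
  [[0.6, 0, 0.1], [0, 0, 0], 0],
  [[1.13, 0, 0.14], [0, 0, 0], 0],
  [[1.6, 0, 0.28], [0, 0, 0], 0],
  [[2.05, 0, 0.43], [0, 0, 0], 0],
  [[2.47, 0, 0.69], [0, 0, 0], 0],
  [[2.88, 0, 0.95], [0, 0, 0], 0],
  [[2.88, 0, 0.95], [0, 0, 0], 0],
])

```text
time: 11.58
tool_pos: [0.5929, -0.2614, 0.1411]
tool_rot: [-0.0, 0.995, -0.096, -0.0]
contact_force: [0.7, 0.9, 1.0]
gripper_width: 0.001
grasp_force: 0.0
```

Call:
jog_arm([
  [[0.35, 0, 0.34], [0, 0, 0], 0],
  [[0.7, 0, 0.68], [0, 0, 0], 0],
  [[0.96, 0, 1.1], [0, 0, 0], 0],
  [[1.22, 0, 1.5], [0, 0, 0], 0],
  [[1.4, 0, 1.95], [0, 0, 0], 0],
  [[1.52, 0, 2.3], [0, 0, 0], 0],
  [[1.52, 0, 2.4], [0, 0, 0], 0],
  [[1.52, 0, 2.4], [0, 0, 0], 0],
])

```text
time: 12.58
tool_pos: [0.6305, -0.2692, 0.0871]
tool_rot: [0.0, 0.995, -0.096, 0.0]
contact_force: [-10.1, 4.1, 20.5]
gripper_width: 0.001
grasp_force: 10.2
```

```bash
python3 - <<'E'
from h import *
p,d=grab_frame('side');cv2.imwrite('pics/s5.png',cv2.resize(p[140:220,220:320,::-1],(750,600),interpolation=2))
E
```

```text
(no output)
```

View pics/s5.png

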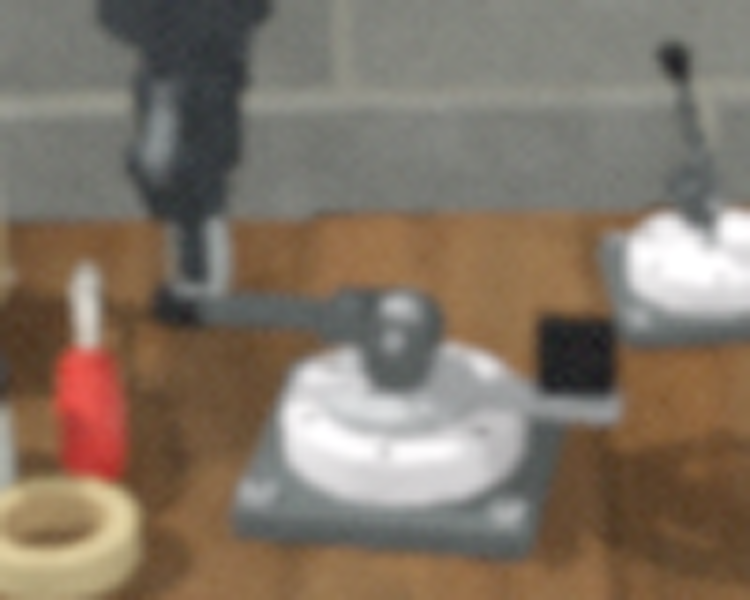

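The lever is level: grip at crop (180,303), hinge at (400,320), fingers pressing against the end stop. I'll lift away and check.

Call:
jog_arm([
  [[0, 0, -0.5], [0, 0, 0], 0],
  [[0, 0, -2.5], [0, 0, 0], 0],
  [[0, 0, -4.5], [0, 0, 0], 0],
  [[-2, 0, -6], [0, 0, 0], 0],
  [[-4, 0, -6], [0, 0, 0], 0],
  [[-6, -2, -6], [0, 0, 0], 0],
  [[-7, -5, -6], [0, 0, 0], 0],
  [[-7, -5, -6], [0, 0, 0], 0],
])

```text
time: 13.62
tool_pos: [0.481, -0.1102, 0.2317]
tool_rot: [-0.0, 0.995, -0.095, 0.001]
contact_force: [0.9, -0.4, -0.2]
gripper_width: 0.0
grasp_force: 0.0
```

```bash
python3 - <<'E'
from h import *
print(state()['contact_force'],state()['tool_pos'])
u=np.array([.9816,-.1908]);v=np.array([.1908,.9816]);out=[]
for n,c,st in(('top',(170,250,320,400),(.5426,-.2535)),('side',(140,220,240,320),(.5455,-.2512))):
    p,d=grab_frame(n);X=cloud(n,d);out.append(cv2.resize(p[c[0]:c[1],c[2]:c[3],::-1],(400,400),interpolation=2))
    q=X[...,:2]-st;a=np.stack([q@u,q@v],-1)
    t=(X[...,2]>.06)&(X[...,2]<.13)&(abs(a[...,1])<.02)
    for lo,hi in((.04,.075),(.085,.112)):
        k=t&(a[...,0]>lo)&(a[...,0]<hi);print(n,'lever',k.sum(),np.median(a[k],0),np.percentile(X[k][:,2],[10,50,90]))
    g=(X[...,2]>.055)&(X[...,2]<.1)&(a[...,0]<-.05)&(a[...,0]>-.11)&(abs(a[...,1])<.02);print(n,'fin',g.sum(),a[g].min(0),a[g].max(0),np.percentile(X[g][:,2],95))
cv2.imwrite('pics/s6.png',np.hstack(out))
E
```

```text
[ 0.9309833  -0.36458924 -0.17322699] [ 0.48100163 -0.11017454  0.23171249]
top lever 75 [0.05753504 0.0015257 ] [0.07818586 0.08243136 0.08538214]
top lever 58 [0.09768501 0.00221805] [0.07987378 0.08515457 0.08877404]Traceback (most recent call last):
  File "<stdin>", line 10, in <module>
    return umr_minimum(a, axis, None, out, keepdims, initial, where)
ValueError: zero-size array to reduction operation minimum which has no identity
```

```bash
python3 - <<'E'
from h import *
u=np.array([.9816,-.1908]);v=np.array([.1908,.9816])
n,st='side',(.5455,-.2512)
p,d=grab_frame(n);X=cloud(n,d)
q=X[...,:2]-st;a=np.stack([q@u,q@v],-1)
g=(X[...,2]>.052)&(X[...,2]<.1)&(a[...,0]<-.05)&(a[...,0]>-.11)&(abs(a[...,1])<.025);print('fin',g.sum(),np.percentile(a[g],[3,50,97],axis=0),np.percentile(X[g][:,2],[5,50,97]))
k=(X[...,2]>.06)&(X[...,2]<.13)&(abs(a[...,1])<.02)&(a[...,0]>.085)&(a[...,0]<.112);print('lever',k.sum(),np.percentile(X[k][:,2],[10,50,90]))
cv2.imwrite('pics/s6.png',cv2.resize(p[140:220,220:320,::-1],(750,600),interpolation=2))
E
```

```text
fin 113 [[-0.09317852 -0.00658051]
 [-0.07669135  0.00404943]
 [-0.0607995   0.00921605]] [0.05411699 0.07248609 0.08565745]
lever 49 [0.07575067 0.08364843 0.08855913]
```

View pics/s6.png

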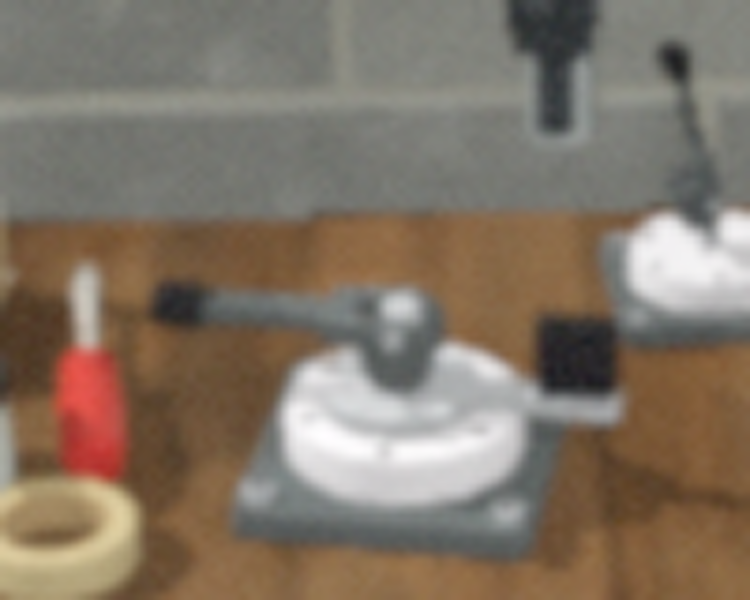

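The lever is level (grip at crop (180,303)). The fin's centre is 77 mm behind the stud, so the slot is seated and the washer lies flat, with the robot clear.

```bash
python3 -c "
from plant import *
print(job_done())"
```

```text
the job is handed in; nothing more can be done
None
```

The job is handed in: the washer lies flat on the flange with the stud at the bottom of its slot (within about 2 mm), the cam lever is down and level, the other objects were left alone, and it took about 14 s of the 54 s allowed.

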